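# Put the tray of wheel nuts away in the tool chest

### The job

The top drawer of the tool chest is slightly ajar: pull it wide open, carry the open tray of loose wheel nuts over by its bar, keeping it level so that all five nuts stay in it, and set it down flat on the drawer's floor without dropping it. Let go, then push the drawer fully shut with the tray and nuts inside. Leave the mug, notebook and screwdriver where they are.

Things in the scene. Friction and masses are not known exactly. Their poses are not given: they have to be found in the camera images.
- tray_grip (a point): Open aluminium parts tray on the mat, 150 (x) by 105 mm (y), walls 18 mm high, 3 mm thick, floor 3 mm. A grip bar 14 mm wide (y), 16 mm tall runs lengthwise over its middle, 42 to 58 mm above the underside, on a 26 mm wide upright at each end. The point is the bar's middle, 50 mm above the underside, over the tray's centre. x along the bar, z up. With the nuts 0.4 to 0.6 kg.
- chest_drawer0 (a joint): Travel of the top drawer of the bench tool chest, m: 0 fully shut, grows as it is pulled out, 0.21 the stop. Starts a little ajar, stays where left, slides against 1 to 2 N. The chest is a red two-drawer box with aluminium bar handles, 300 mm deep, 320 wide, 194 high, fixed to the bench.
- chest_drawer0_handle (a point): Middle of the top drawer's bar handle: round 11 mm aluminium bar, 120 mm long, level, its axis 35 mm out from the drawer front (29 mm free behind the bar), 156 mm above the mat (38 mm below the chest's top). The drawer front behind it reaches 26 mm above the bar's centre. x points into the chest (the drawer opens towards -x), y along the bar, z up.
- drawer_floor (a point): Centre of the top drawer's inner floor, 107 mm above the mat; travels with the drawer, axes as the handle's (opens towards -x). Inside, the drawer is 255 (x) by 278 mm (y), walls 65 mm high. The handle bar is at x = -184 mm from here. With the drawer out by d metres only floor with x < d - 0.133 is clear of the chest; the rest is under its top.
- mug_mid (a point): Copper-coloured travel mug with black lid, 172 mm tall, 80 mm across; the point is half-way up. Leave alone.
- notebook: Notebook with brown card cover, 152 x 102 x 14 mm, lying flat; origin at the centre of its underside. Leave alone.
- screwdriver_grip (a point): Screwdriver with black handle, 200 mm long, lying on the mat; the point is in its handle. Leave alone.
- nut0_mid (a point): Loose steel hexagonal wheel nut, about 23 mm across and 18 mm high, 40 g, standing in the tray; the point is its centre.
- nut1_mid (a point): Loose steel hexagonal wheel nut, about 23 mm across and 18 mm high, 40 g, standing in the tray; the point is its centre.
- nut2_mid (a point): Loose steel hexagonal wheel nut, about 23 mm across and 18 mm high, 40 g, standing in the tray; the point is its centre.
- nut3_mid (a point): Loose steel hexagonal wheel nut, about 23 mm across and 18 mm high, 40 g, standing in the tray; the point is its centre.
- nut4_mid (a point): Loose steel hexagonal wheel nut, about 23 mm across and 18 mm high, 40 g, standing in the tray; the point is its centre.
Things that resemble listed ones, but are neither listed nor needed, are in the scene too. Several things look just like the part that bears tray_grip: the one meant starts farthest to the robot's right.

How it is judged:
On the way, in this order (a step that is already met when the one before it is completed fails the run):
1. the top drawer is pulled at least 140 mm open (value of joint chest_drawer0 above 0.14 m), for 0.1 s.
2. the tray, still held by the fingers, is lowered into the open drawer to within 15 mm of its floor (x of tray_grip in the frame of drawer_floor between -0.128 and 0.128 m and y of tray_grip in the frame of drawer_floor between -0.139 and 0.139 m and z of tray_grip in the frame of drawer_floor between 0.044 and 0.065 m and contact force between the fingers and tray above 0.5 N and value of joint chest_drawer0 above 0.1 m), for 0.05 s.
3. the tray stands flat on the floor of the still open drawer, released, with all nuts in it (x of tray_grip in the frame of drawer_floor between -0.128 and 0.128 m and y of tray_grip in the frame of drawer_floor between -0.139 and 0.139 m and z of tray_grip in the frame of drawer_floor between 0.044 and 0.056 m and angle between tray_grip's own z axis and vertical below 0.06 rad and x of nut0_mid in the frame of tray_grip between -0.077 and 0.077 m and y of nut0_mid in the frame of tray_grip between -0.055 and 0.055 m and z of nut0_mid in the frame of tray_grip between -0.055 and -0.012 m and x of nut1_mid in the frame of tray_grip between -0.077 and 0.077 m and y of nut1_mid in the frame of tray_grip between -0.055 and 0.055 m and z of nut1_mid in the frame of tray_grip between -0.055 and -0.012 m and x of nut2_mid in the frame of tray_grip between -0.077 and 0.077 m and y of nut2_mid in the frame of tray_grip between -0.055 and 0.055 m and z of nut2_mid in the frame of tray_grip between -0.055 and -0.012 m and x of nut3_mid in the frame of tray_grip between -0.077 and 0.077 m and y of nut3_mid in the frame of tray_grip between -0.055 and 0.055 m and z of nut3_mid in the frame of tray_grip between -0.055 and -0.012 m and x of nut4_mid in the frame of tray_grip between -0.077 and 0.077 m and y of nut4_mid in the frame of tray_grip between -0.055 and 0.055 m and z of nut4_mid in the frame of tray_grip between -0.055 and -0.012 m and contact force between the fingers and tray below 0.1 N and value of joint chest_drawer0 above 0.08 m), for 0.2 s.
At the end, for the whole second after the job is handed in: The top drawer is shut to within 6 mm, the tray stands flat (within 0.06 rad, within 6 mm of its resting height) on that drawer's floor, all five nuts lie within the tray, and the tray is at rest and released (value of joint chest_drawer0 below 0.006 m and x of tray_grip in the frame of drawer_floor between -0.128 and 0.128 m and y of tray_grip in the frame of drawer_floor between -0.139 and 0.139 m and z of tray_grip in the frame of drawer_floor between 0.044 and 0.056 m and angle between tray_grip's own z axis and vertical below 0.06 rad and x of nut0_mid in the frame of tray_grip between -0.077 and 0.077 m and y of nut0_mid in the frame of tray_grip between -0.055 and 0.055 m and z of nut0_mid in the frame of tray_grip between -0.055 and -0.012 m and x of nut1_mid in the frame of tray_grip between -0.077 and 0.077 m and y of nut1_mid in the frame of tray_grip between -0.055 and 0.055 m and z of nut1_mid in the frame of tray_grip between -0.055 and -0.012 m and x of nut2_mid in the frame of tray_grip between -0.077 and 0.077 m and y of nut2_mid in the frame of tray_grip between -0.055 and 0.055 m and z of nut2_mid in the frame of tray_grip between -0.055 and -0.012 m and x of nut3_mid in the frame of tray_grip between -0.077 and 0.077 m and y of nut3_mid in the frame of tray_grip between -0.055 and 0.055 m and z of nut3_mid in the frame of tray_grip between -0.055 and -0.012 m and x of nut4_mid in the frame of tray_grip between -0.077 and 0.077 m and y of nut4_mid in the frame of tray_grip between -0.055 and 0.055 m and z of nut4_mid in the frame of tray_grip between -0.055 and -0.012 m and linear speed of tray below 0.02 m/s); the robot touches nothing.
It fails at once if the tray is tilted more than 0.26 rad (15 degrees) (angle between tray_grip's own z axis and vertical above 0.26 rad).
It fails at once if a nut leaves the tray (not ((x of nut0_mid in the frame of tray_grip between -0.077 and 0.077 m and y of nut0_mid in the frame of tray_grip between -0.055 and 0.055 m and z of nut0_mid in the frame of tray_grip between -0.055 and -0.012 m) and (x of nut1_mid in the frame of tray_grip between -0.077 and 0.077 m and y of nut1_mid in the frame of tray_grip between -0.055 and 0.055 m and z of nut1_mid in the frame of tray_grip between -0.055 and -0.012 m) and (x of nut2_mid in the frame of tray_grip between -0.077 and 0.077 m and y of nut2_mid in the frame of tray_grip between -0.055 and 0.055 m and z of nut2_mid in the frame of tray_grip between -0.055 and -0.012 m) and (x of nut3_mid in the frame of tray_grip between -0.077 and 0.077 m and y of nut3_mid in the frame of tray_grip between -0.055 and 0.055 m and z of nut3_mid in the frame of tray_grip between -0.055 and -0.012 m) and (x of nut4_mid in the frame of tray_grip between -0.077 and 0.077 m and y of nut4_mid in the frame of tray_grip between -0.055 and 0.055 m and z of nut4_mid in the frame of tray_grip between -0.055 and -0.012 m))).
It fails at once if the mug, notebook or screwdriver is moved more than 30 mm (distance of any of mug_mid, notebook, screwdriver_grip from where it was at the start of the episode above 0.03 m).
It also fails if it takes over 72 s, if anything falls off the work surface, if the arm or the gripper's body presses on something with over 40 N, if the wrist force passes 120 N, or if a joint passes its speed limit or range.

### The arm

A 7-joint arm with a two-finger parallel gripper is mounted at the origin on the work surface. World frame = base frame: x ahead of the robot, y to its left, z up, the work surface at z = 0. Lengths are in m, angles in rad, forces in N, time in s.
With the tool pointing down it reaches from about 0.425 to 0.875 m from the base axis. Payload 4.7 kg.
Tool frame: the origin (TCP) lies at the very end of the fingers, on their centre line; the grasp point (between the pads) lies 19 mm behind it; z points along the fingers, y is the line along which they close (so a half turn about z gives the same grasp; the last joint's range is limited). The gripper opens to 87 mm and grips with 3 to 60 N. Pads are 19 mm wide; open, the fingers measure 117 mm over their backs; the gripper's body (75 mm by 190 mm) begins 51 mm behind the grasp point.
Start: joints at [1.207, 0.321, -0.07, 1.45, 0.023, 1.371, -0.057], TCP at [0.24, -0.604, 0.223] pointing down, gripper open.
Joint ranges: [-2.86, 2.86], [-0.3, 2.09], [-1.38, 1.24], [0.06, 2.45], [-1.56, 4.7], [0.09, 2.05], [-2.69, 2.69]. Speed limits (rad/s): [2.57, 2.57, 3.14, 3.14, 3.14, 3.14, 3.14].

### API

Orientations are given as a rotation vector (axis times angle).
In Python, from bench import ctrl, vision gives the robot as it stands.
- The arm moves only by the tool jog_arm, never from a script. Its argument "increments" is a list of rows, each an object of numbers: "tx", "ty", "tz": the shift along the tool's x, y, z in mm; "wx", "wy", "wz": the turn, a rotation vector about the tool's x, y, z in rad; "gripper": the opening, from 0 (shut) to 1 (fully open). In form: [{"tx": .., "ty": .., "tz": .., "wx": .., "wy": .., "wz": .., "gripper": ..}, ...]. A call has exactly 5 rows; each row is the pose to reach, as a shift and turn from the pose commanded when the call began, along the tool's axes at that moment; what a row does not reach only later rows make up. A row lasts 1/12 s, in which the tool goes at most 41.7 mm and 7.16 degrees, less where a joint would pass 70% of its speed; a pose out of reach is approached as far as the arm can. A call with a gripper value outside its range is refused whole. The fingers move at their own pace and stop on an object; "grip_force" is the grip in N (left out, the last holds). Time passes only in rows, so rows that repeat a pose let the fingers close, or fill a call up. It gives the time, the measured TCP pose, the force, the opening and the grip force at its end, in the units of the state.
- ctrl.get_state(): the state, without advancing time (a new reading comes with each control period).
- vision.get_image(name): name is "scene" or "side" or "wrist"; returns a dict with "color" (384x512x3 uint8, blue, green, red), "fx", "fy", "cx", "cy" (pixels), "k1" (the pictures are not rectified: a ray, as slopes to the right and down, at radius r is drawn at 1 + k1 r^2 times it, then the intrinsics apply), "extrinsics" (4x4, takes a point from world to camera coordinates). Camera axes: x right, y down, z forward; pixel columns grow to the right and rows downward; lengths in m; the calibration is good to about 2 mm. A picture is of the moment at which its call begins. There is no depth.
- ctrl.close_job(): hands the job in; it is judged then, once.
Trained networks look in the newest picture that a camera, given by its name, has taken for a name from the list of things; names that differ only in an ending like _2 or _b are one class to them, and where a whole thing is asked for, a point or a joint stands for the part that bears it (a point fixed in the world has none). Each returns a list of dicts, best first, with "conf" (0 to 1); they miss things now and then, are a little off and sometimes report something else, mostly with a low value. They report only what shows in the picture. A call takes as long as a camera call. They do not tell look-alikes from the thing itself.
- vision.spot_in(camera, thing): "bbox" ([left, top, right, bottom] in pixels, round what is visible of it).
The state is a dict: "time": time; "joint_positions": joint angles; "qd": joint speeds; "joint_torque": joint torques, N m; "position": TCP position; "tool_rot": TCP orientation; "ft_force": force on the tool from outside, world axes, zero at the start; "torque": the same for the moment, N m; "grip_width": opening from 0.0 (shut) to 1.0 (fully open); "grip_force": force on a finger pad.
Only numpy, scipy, OpenCV 4.12 (cv2) and the standard library are available. Lean on these libraries where they do the work, as an engineer would, in place of code of your own. Each camera call takes 0.05 s, during which the arm holds its last target. There are 200 camera calls.

## Working session

There is one attempt and no reset: what is moved stays moved. The work goes in short steps, Python scripts to look and compute and a tool call to move; the robot and the scene stay as the last step left them, time stands still between calls to the robot, and variables do not carry over. Pictures are saved under pics/ and viewed, at most 10 in all, crops included, and the job is handed in when it is done.

Besides the shell and the picture viewer there is one more tool, called after "Request:" as a command line: name --argument value ..., lists and objects as JSON in quotes. jog_arm: Moves the arm, as the interface text tells. Its arguments: {"type":"object","properties":{"increments":{"type":"array"},"grip_force":{"type":"number"}},"required":["increments"]}

```bash
mkdir -p pics; ls
cat > h.py <<'E'
import numpy as np, cv2
from scipy.spatial.transform import Rotation as R
from bench import ctrl, vision
def ray(im,u,v):
    K=np.array([[im["fx"],0,im["cx"]],[0,im["fy"],im["cy"]],[0,0,1.]])
    xd,yd=(u-im["cx"])/im["fx"],(v-im["cy"])/im["fy"]
    p=cv2.undistortPoints(np.array([[[u,v]]],float),K,np.array([im["k1"],0,0,0.]))[0,0]
    E=np.array(im["extrinsics"]); d=E[:3,:3].T@np.array([p[0],p[1],1]); o=-E[:3,:3].T@E[:3,3]
    return o,d/np.linalg.norm(d)
def onz(im,u,v,z):
    o,d=ray(im,u,v); return o+d*(z-o[2])/d[2]
def tri(rays):
    A=sum(np.eye(3)-np.outer(d,d) for o,d in rays); b=sum((np.eye(3)-np.outer(d,d))@o for o,d in rays)
    return np.linalg.solve(A,b)
def proj(im,P):
    E=np.array(im["extrinsics"]); K=np.array([[im["fx"],0,im["cx"]],[0,im["fy"],im["cy"]],[0,0,1.]])
    return cv2.projectPoints(np.array([P],float),cv2.Rodrigues(E[:3,:3])[0],E[:3,3],K,np.array([im["k1"],0,0,0.]))[0].ravel()
def mv(P):  # world shift -> tool shift from measured pose, mm
    s=ctrl.get_state(); return R.from_rotvec(s["tool_rot"]).as_matrix().T@(np.array(P)-s["position"])*1000
E
python3 - <<'E'
from h import *
np.set_printoptions(precision=3,suppress=True)
s=ctrl.get_state();print(s["position"],s["tool_rot"],R.from_rotvec(s["tool_rot"]).as_matrix(),s["time"])
ims={}
for c in ["scene","side","wrist"]:
    im=vision.get_image(c);ims[c]=im
    print(c,-np.array(im["extrinsics"])[:3,:3].T@np.array(im["extrinsics"])[:3,3])
    for t in ["tray_grip","chest_drawer0_handle","chest_drawer0","drawer_floor","mug_mid","notebook","screwdriver_grip"]:
        try: print(t,[(np.round(d["bbox"]).astype(int).tolist(),round(d["conf"],2)) for d in vision.spot_in(c,t)][:6])
        except Exception as e: print(t,e)
a=np.hstack([ims["scene"]["color"],ims["side"]["color"]])
cv2.imwrite("pics/a.png",cv2.resize(ims["scene"]["color"],(800,600)));cv2.imwrite("pics/b.png",cv2.resize(ims["side"]["color"],(800,600)))
E
```

```text
pics
[ 0.24  -0.604  0.221] [-3.084 -0.59   0.001] [[ 0.929  0.369 -0.001]
 [ 0.369 -0.929  0.002]
 [-0.    -0.002 -1.   ]] 0.0
scene [ 1.224 -0.333  0.995]
tray_grip [([264, 170, 312, 205], 0.85), ([292, 127, 316, 162], 0.67)]
chest_drawer0_handle [([146, 194, 214, 287], 0.72)]
chest_drawer0 [([146, 192, 214, 287], 0.8)]
drawer_floor []
mug_mid [([306, 206, 336, 261], 0.97)]
notebook [([333, 206, 375, 241], 0.78)]
screwdriver_grip [([339, 161, 357, 182], 0.59)]
side [0.304 1.138 0.801]
tray_grip [([285, 296, 362, 362], 0.9), ([236, 243, 300, 281], 0.77)]
chest_drawer0_handle [([216, 129, 305, 160], 0.75)]
chest_drawer0 [([261, 262, 270, 275], 0.7), ([216, 127, 303, 164], 0.68)]
drawer_floor [([215, 127, 308, 157], 0.77)]
mug_mid [([165, 180, 192, 238], 0.79), ([218, 127, 308, 159], 0.23)]
notebook [([148, 250, 198, 297], 0.78)]
screwdriver_grip [([177, 319, 256, 345], 0.65)]
wrist [ 0.31  -0.578  0.384]
tray_grip []
chest_drawer0_handle []
chest_drawer0 []
drawer_floor []
mug_mid []
notebook []
screwdriver_grip []
```

View pics/a.png

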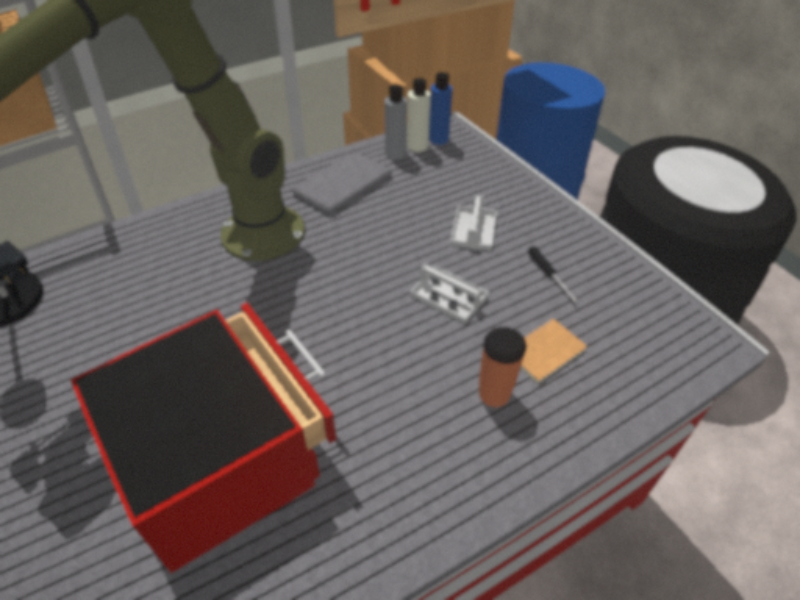

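View pics/b.png

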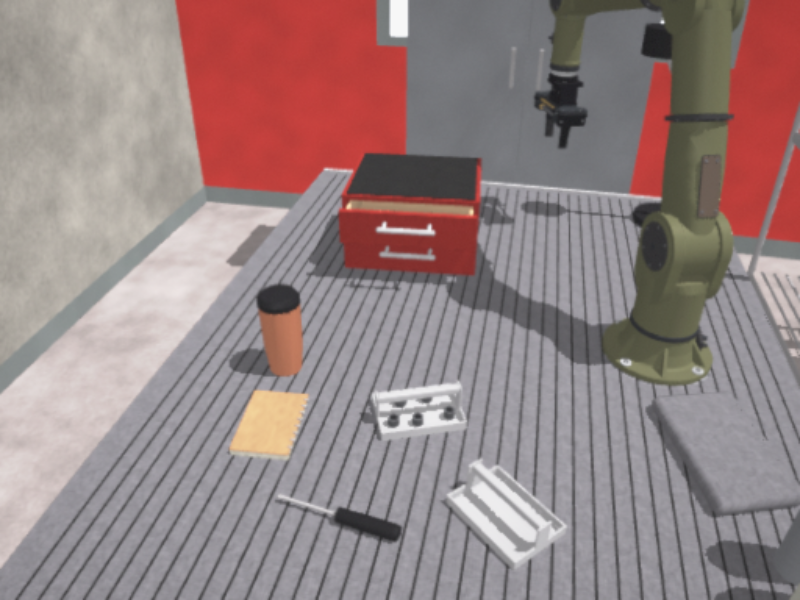

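Scene view shows the candidates for tray_grip as the tray with nuts at (450,293) and the empty tray at (475,225). In the side view these are (418,410) and (505,512). The nut tray lies further to the robot's right (smaller y), so I choose that one. The drawer handle is at scene (303,354) and side (405,230). The chest opens towards +y. Next is a close crop to check the choice and get precise points.

Run:
```python
from h import *
np.set_printoptions(precision=3,suppress=True)
S=vision.get_image("scene");D=vision.get_image("side")
def crop(im,x,y): return cv2.resize(im["color"][y:y+60,x:x+80],(400,300),interpolation=cv2.INTER_CUBIC)
cv2.imwrite("pics/c.png",np.vstack([np.hstack([crop(S,160,195),crop(D,220,120)]),np.hstack([crop(S,250,160),crop(D,228,235)])]))
# rough
k=1/1.5625
for n,a,b in [("handleL",(322,373),(378,230)),("handleR",(287,335),(433,231)),("tray",(454,282),(418,398))]:
    r=[ray(S,a[0]*k,a[1]*k),ray(D,b[0]*k,b[1]*k)];P=tri(r);print(n,P,proj(S,P)/k,proj(D,P)/k)
```

```text
handleL [ 0.613 -0.11   0.155] [322.614 373.507] [378.543 229.666]
handleR [ 0.496 -0.127  0.155] [286.385 334.417] [432.415 231.425]
tray [0.449 0.296 0.045] [453.343 281.532] [417.053 398.486]
```

View pics/c.png

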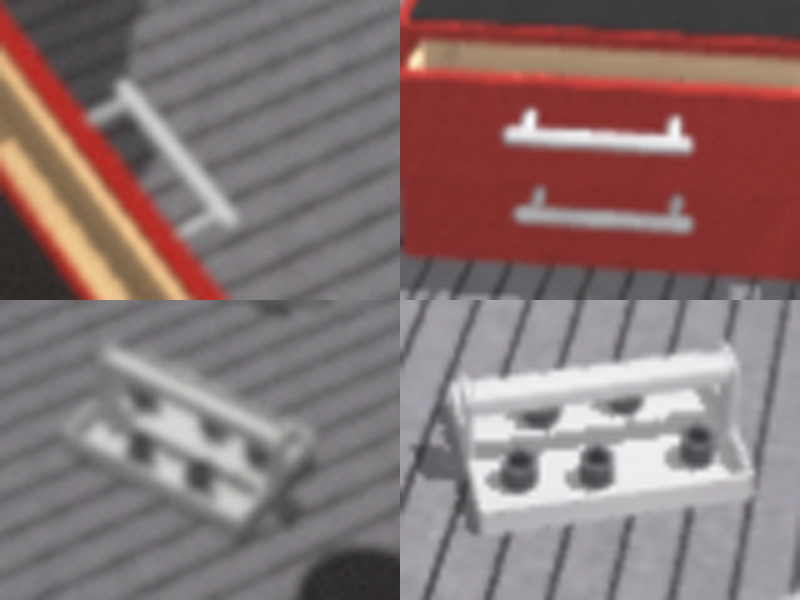

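Run:
```python
from h import *
np.set_printoptions(precision=4,suppress=True)
S=vision.get_image("scene");D=vision.get_image("side")
c=lambda p,ox,oy:(ox+(p[0]+.5)/5-.5, oy+(p[1]+.5)/5-.5)
def T(n,a,ao,b,bo):
    a=c(a,*ao);b=c(b,*bo);P=tri([ray(S,*a),ray(D,*b)]);print(n,P,"err",proj(S,P)-a,proj(D,P)-b);return P
h1=T("hA",(122,90),(160,195),(292,145),(220,120));h2=T("hB",(235,217),(160,195),(105,135),(220,120))
t1=T("tA",(110,55),(250,160),(330,58),(228,235));t2=T("tB",(298,137),(250,160),(62,90),(228,235))
for a,b in((h1,h2),(t1,t2)): print((a+b)/2,np.linalg.norm(b-a),np.degrees(np.arctan2(b[1]-a[1],b[0]-a[0])))
```

```text
hA [ 0.491  -0.1232  0.1551] err [-0.1371 -0.13  ] [-0.131   0.0957]
hB [ 0.6158 -0.1077  0.1591] err [0.8104 0.6668] [ 0.7141 -0.4397]
tA [0.3816 0.2588 0.0566] err [-0.1489 -0.12  ] [-0.2183  0.1273]
tB [0.5205 0.3219 0.0608] err [-0.7907 -0.4988] [-1.1067  0.4978]
[ 0.5534 -0.1155  0.1571] 0.12588699321579716 7.083771812623856
[0.4511 0.2904 0.0587] 0.15257792169733447 24.447117710821644
```

The crop confirms it. The handle bar is at (178,152) in the top-left panel, and the lower-left and lower-right panels show the tray holding five nuts. Checks against the text: handle z 157 mm (text 156), handle length 126 mm (120), and bar top z 59 mm (58). The first move goes over the chest towards the handle.

Request:
jog_arm --increments '[{"tx": 30,"ty": -22,"tz": -10,"wz": 0.05,"gripper": 0.36},{"tx": 62,"ty": -45,"tz": -20,"wz": 0.1,"gripper": 0.36},{"tx": 94,"ty": -68,"tz": -30,"wz": 0.15,"gripper": 0.36},{"tx": 126,"ty": -91,"tz": -36,"wz": 0.2,"gripper": 0.36},{"tx": 158,"ty": -114,"tz": -40,"wz": 0.255,"gripper": 0.36}]' --grip_force 30

```text
validation failed for argument at $.in...
```

Run:
```python
from h import *
np.set_printoptions(precision=3,suppress=True)
s=ctrl.get_state();print(s["time"],s["position"],R.from_rotvec(s["tool_rot"]).as_matrix(),s["ft_force"],mv([.552,-.113,.26]))
```

```text
1.4 [ 0.24  -0.604  0.223] [[ 0.929  0.369 -0.   ]
 [ 0.369 -0.929 -0.   ]
 [-0.     0.    -1.   ]] [-0.679 -0.396 -0.138] [ 471.42  -341.345  -37.472]
```

The move was refused, so I'll give all seven keys in each row.

Request:
jog_arm --increments '[{"tx": 30,"ty": -22,"tz": -10,"wx": 0,"wy": 0,"wz": 0.05,"gripper": 0.36},{"tx": 62,"ty": -45,"tz": -20,"wx": 0,"wy": 0,"wz": 0.1,"gripper": 0.36},{"tx": 94,"ty": -68,"tz": -30,"wx": 0,"wy": 0,"wz": 0.15,"gripper": 0.36},{"tx": 126,"ty": -91,"tz": -36,"wx": 0,"wy": 0,"wz": 0.2,"gripper": 0.36},{"tx": 158,"ty": -114,"tz": -40,"wx": 0,"wy": 0,"wz": 0.255,"gripper": 0.36}]' --grip_force 30

```text
time: 1.82
position: [0.3455, -0.4386, 0.2637]
tool_rot: [3.134, 0.188, 0.002]
ft_force: [0.2, -0.8, -0.9]
grip_width: 0.709
grip_force: 0.0
```

Request:
jog_arm --increments '[{"tx": 25,"ty": -31,"tz": 0,"wx": 0,"wy": 0,"wz": 0,"gripper": 0.36},{"tx": 50,"ty": -62,"tz": 0,"wx": 0,"wy": 0,"wz": 0,"gripper": 0.36},{"tx": 75,"ty": -93,"tz": 0,"wx": 0,"wy": 0,"wz": 0,"gripper": 0.36},{"tx": 100,"ty": -124,"tz": 0,"wx": 0,"wy": 0,"wz": 0,"gripper": 0.36},{"tx": 125,"ty": -155,"tz": 0,"wx": 0,"wy": 0,"wz": 0,"gripper": 0.36}]'

```text
time: 2.23
position: [0.4503, -0.269, 0.2629]
tool_rot: [3.135, 0.193, 0.001]
ft_force: [-0.2, -0.3, 0.5]
grip_width: 0.387
grip_force: 0.0
```

Request:
jog_arm --increments '[{"tx": 25,"ty": -31,"tz": 0,"wx": 0,"wy": 0,"wz": 0,"gripper": 0.36},{"tx": 50,"ty": -62,"tz": 0,"wx": 0,"wy": 0,"wz": 0,"gripper": 0.36},{"tx": 75,"ty": -93,"tz": 0,"wx": 0,"wy": 0,"wz": 0,"gripper": 0.36},{"tx": 100,"ty": -120,"tz": 0,"wx": 0,"wy": 0,"wz": 0,"gripper": 0.36},{"tx": 121,"ty": -144,"tz": 0,"wx": 0,"wy": 0,"wz": 0,"gripper": 0.36}]'

```text
time: 2.65
position: [0.5532, -0.1102, 0.2629]
tool_rot: [-3.135, -0.196, -0.002]
ft_force: [2.0, -0.6, 0.1]
grip_width: 0.362
grip_force: 0.0
```

Run:
```python
from h import *
np.set_printoptions(precision=3,suppress=True)
W=vision.get_image("wrist");s=ctrl.get_state();print(s["time"],s["position"],s["tool_rot"],s["grip_width"],mv([.552,-.113,.26]))
for n,P in[("h",[.5534,-.1155,.157]),("A",[.491,-.123,.157]),("B",[.616,-.108,.157])]:print(n,proj(W,P))
print(vision.spot_in("wrist","chest_drawer0_handle"))
cv2.imwrite("pics/d.png",W["color"])
```

```text
2.7 [ 0.556 -0.103  0.263] [-3.13  -0.209 -0.006] 0.35802676316941845 [-5.531  9.625  2.776]
h [261.872 191.762]
A [261.263 256.337]
B [262.564 118.62 ]
[{'bbox': [259.6, 0.0, 405.7, 314.0], 'conf': 0.67}]
```

View pics/d.png

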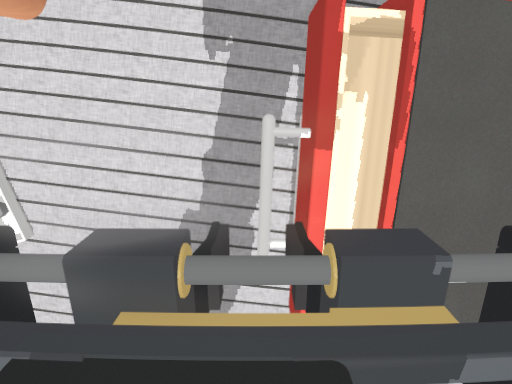

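The wrist view shows the bar running from (268,118) to (264,245), about 4 px (~4 mm) further into the chest than I estimated. The fingers straddle the column of the bar. I'll centre over it and let the arm settle.

Request:
jog_arm --increments '[{"tx": -5,"ty": 12,"tz": 0,"wx": 0,"wy": 0,"wz": 0,"gripper": 0.36},{"tx": -5,"ty": 12,"tz": 0,"wx": 0,"wy": 0,"wz": 0,"gripper": 0.36},{"tx": -5,"ty": 12,"tz": 0,"wx": 0,"wy": 0,"wz": 0,"gripper": 0.36},{"tx": -5,"ty": 12,"tz": 0,"wx": 0,"wy": 0,"wz": 0,"gripper": 0.36},{"tx": -5,"ty": 12,"tz": 0,"wx": 0,"wy": 0,"wz": 0,"gripper": 0.36}]'

```text
time: 3.17
position: [0.5482, -0.1267, 0.2626]
tool_rot: [3.136, 0.189, 0.0]
ft_force: [-0.5, 0.0, -0.9]
grip_width: 0.359
grip_force: 0.0
```

Run:
```python
from h import *
np.set_printoptions(precision=4,suppress=True)
W=vision.get_image("wrist");s=ctrl.get_state();print(s["time"],s["position"],R.from_rotvec(s["tool_rot"]).as_matrix(),s["grip_width"])
for n,P in[("h",[.5534,-.1155,.157]),("A",[.491,-.123,.157]),("B",[.616,-.108,.157])]:print(n,proj(W,P))
g=cv2.cvtColor(W["color"],cv2.COLOR_BGR2GRAY)
for r in (110,120,145,160,175,190,205): print(r,g[r,235:300:2])
cv2.imwrite("pics/e.png",W["color"])
```

```text
3.2167 [ 0.5483 -0.1263  0.2627] [[ 0.9926  0.1211  0.0002]
 [ 0.1211 -0.9926 -0.0002]
 [ 0.0001  0.0003 -1.    ]] 0.3586480811625572
h [243.872  183.9534]
A [244.6012 249.4791]
B [243.1473 109.7567]
110 [122 132 126 129 172 202 207 212 207 202 187 141 146 143 144 138 143 143
 143 144 191 208 207 209 176 142  89  88  88  88  93 104 107]
120 [147 143 149 146 181 201 205 208 205 200 205 206 206 206 206 206 206 205
 205 205 204 204 204 203 203 203 203 203 175  94 100 108 110]
145 [147 147 144 141 193 203 207 208 204 198 171 144 144 145 146 147 209 209
 203 200 198 210 210 178 154  92  94  94  91  94 104 107 107]
160 [104  97  76  85 196 205 207 206 203 197 126 109 120 160 194 201 210 215
 203 204 199 196 206 144 137  97  98  97  99 107 110 137 147]
175 [151 151 151 160 196 205 206 205 201 195 147 144 143 151 149 197 215 214
 209 212 207 205 194 147 118 108 109 109 117 145 152 151 151]
190 [144 144 147 165 197 203 205 203 199 191 145 202 198 202 203 206 204 200
 197 190 194 200 182 143 101 101 101  99 127 145 146 146 145]
205 [145 142 145 172 199 205 205 203 200 164  98  98  99  96 111 126 148 152
 175 179 190 199 148 125  91  92  90  92 136 142 143 142 141]
```

Request:
jog_arm --increments '[{"tx": 6,"ty": -9,"tz": 0,"wx": 0,"wy": 0,"wz": 0.028,"gripper": 0.36},{"tx": 6,"ty": -9,"tz": 20,"wx": 0,"wy": 0,"wz": 0.028,"gripper": 0.36},{"tx": 6,"ty": -9,"tz": 40,"wx": 0,"wy": 0,"wz": 0.028,"gripper": 0.36},{"tx": 6,"ty": -9,"tz": 60,"wx": 0,"wy": 0,"wz": 0.028,"gripper": 0.36},{"tx": 6,"ty": -9,"tz": 75,"wx": 0,"wy": 0,"wz": 0.028,"gripper": 0.36}]'

```text
time: 3.63
position: [0.5527, -0.1159, 0.186]
tool_rot: [-3.138, -0.149, 0.002]
ft_force: [0.7, -0.5, 0.2]
grip_width: 0.354
grip_force: 0.0
```

Request:
jog_arm --increments '[{"tx": 0,"ty": 0,"tz": 12,"wx": 0,"wy": 0,"wz": 0,"gripper": 0.36},{"tx": 0,"ty": 0,"tz": 24,"wx": 0,"wy": 0,"wz": 0,"gripper": 0.36},{"tx": 0,"ty": 0,"tz": 36,"wx": 0,"wy": 0,"wz": 0,"gripper": 0.36},{"tx": 0,"ty": 0,"tz": 48,"wx": 0,"wy": 0,"wz": 0,"gripper": 0.36},{"tx": 0,"ty": 0,"tz": 48,"wx": 0,"wy": 0,"wz": 0,"gripper": 0.36}]'

```text
time: 4.05
position: [0.5519, -0.1157, 0.1369]
tool_rot: [-3.137, -0.149, 0.006]
ft_force: [-0.4, -0.1, -0.2]
grip_width: 0.359
grip_force: 0.0
```

Request:
jog_arm --increments '[{"tx": 0,"ty": 0,"tz": 0,"wx": 0,"wy": 0,"wz": 0,"gripper": 0.05},{"tx": 0,"ty": 0,"tz": 0,"wx": 0,"wy": 0,"wz": 0,"gripper": 0.05},{"tx": 0,"ty": 0,"tz": 0,"wx": 0,"wy": 0,"wz": 0,"gripper": 0.05},{"tx": 0,"ty": 0,"tz": 0,"wx": 0,"wy": 0,"wz": 0,"gripper": 0.05},{"tx": 0,"ty": 0,"tz": 0,"wx": 0,"wy": 0,"wz": 0,"gripper": 0.05}]' --grip_force 20

```text
time: 4.47
position: [0.5541, -0.1163, 0.1404]
tool_rot: [3.137, 0.148, 0.003]
ft_force: [1.3, -1.5, 0.9]
grip_width: 0.119
grip_force: 20.0
```

Request:
jog_arm --increments '[{"tx": 0,"ty": -15,"tz": 0,"wx": 0,"wy": 0,"wz": 0,"gripper": 0.05},{"tx": 0,"ty": -40,"tz": 0,"wx": 0,"wy": 0,"wz": 0,"gripper": 0.05},{"tx": 0,"ty": -65,"tz": 0,"wx": 0,"wy": 0,"wz": 0,"gripper": 0.05},{"tx": 0,"ty": -90,"tz": 0,"wx": 0,"wy": 0,"wz": 0,"gripper": 0.05},{"tx": 0,"ty": -110,"tz": 0,"wx": 0,"wy": 0,"wz": 0,"gripper": 0.05}]'

```text
time: 4.88
position: [0.5441, -0.0048, 0.1404]
tool_rot: [3.138, 0.15, 0.005]
ft_force: [2.7, -1.7, -0.8]
grip_width: 0.115
grip_force: 20.0
```

Request:
jog_arm --increments '[{"tx": 0,"ty": -8,"tz": 0,"wx": 0,"wy": 0,"wz": 0,"gripper": 0.05},{"tx": 0,"ty": -14,"tz": 0,"wx": 0,"wy": 0,"wz": 0,"gripper": 0.05},{"tx": 0,"ty": -20,"tz": 0,"wx": 0,"wy": 0,"wz": 0,"gripper": 0.05},{"tx": 0,"ty": -25,"tz": 0,"wx": 0,"wy": 0,"wz": 0,"gripper": 0.05},{"tx": 0,"ty": -30,"tz": 0,"wx": 0,"wy": 0,"wz": 0,"gripper": 0.05}]'

```text
time: 5.3
position: [0.5415, 0.0225, 0.1404]
tool_rot: [3.137, 0.146, 0.004]
ft_force: [5.3, -0.7, 4.4]
grip_width: 0.116
grip_force: 20.0
```

Run:
```python
from h import *
S=vision.get_image("scene");D=vision.get_image("side");s=ctrl.get_state();print(s["position"],s["ft_force"])
f=lambda c:cv2.resize(c,(400,600))
cv2.imwrite("pics/e.png",np.hstack([cv2.resize(S["color"][160:360,40:240],(400,400)),cv2.resize(D["color"][80:280,180:380],(400,400))]))
```

```text
[0.54139753 0.02423678 0.14036809] [4.86128165 1.58634089 3.86533611]
```

View pics/e.png

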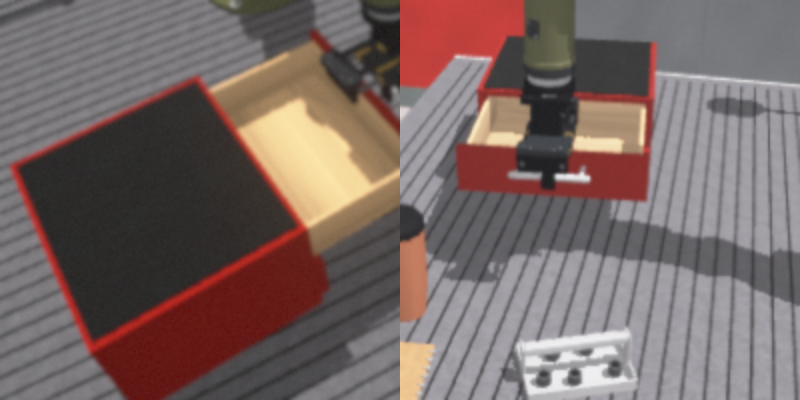

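The drawer is far out, with its interior visible and the fingers still on the bar. I'll pull on gently towards the stop.

Request:
jog_arm --increments '[{"tx": 1,"ty": -6,"tz": 0,"wx": 0,"wy": 0,"wz": 0,"gripper": 0.05},{"tx": 1,"ty": -12,"tz": 0,"wx": 0,"wy": 0,"wz": 0,"gripper": 0.05},{"tx": 1,"ty": -18,"tz": 0,"wx": 0,"wy": 0,"wz": 0,"gripper": 0.05},{"tx": 1,"ty": -24,"tz": 0,"wx": 0,"wy": 0,"wz": 0,"gripper": 0.05},{"tx": 1,"ty": -24,"tz": 0,"wx": 0,"wy": 0,"wz": 0,"gripper": 0.05}]'

```text
time: 5.82
position: [0.5392, 0.0485, 0.1403]
tool_rot: [-3.137, -0.15, -0.001]
ft_force: [2.5, 1.5, 6.1]
grip_width: 0.118
grip_force: 20.0
```

Request:
jog_arm --increments '[{"tx": 0,"ty": -4,"tz": 0,"wx": 0,"wy": 0,"wz": 0,"gripper": 0.05},{"tx": 0,"ty": -8,"tz": 0,"wx": 0,"wy": 0,"wz": 0,"gripper": 0.05},{"tx": 0,"ty": -12,"tz": 0,"wx": 0,"wy": 0,"wz": 0,"gripper": 0.05},{"tx": 0,"ty": -15,"tz": 0,"wx": 0,"wy": 0,"wz": 0,"gripper": 0.05},{"tx": 0,"ty": -15,"tz": 0,"wx": 0,"wy": 0,"wz": 0,"gripper": 0.05}]'

```text
time: 6.23
position: [0.5388, 0.0524, 0.1403]
tool_rot: [3.126, 0.138, 0.001]
ft_force: [4.0, -16.6, 8.1]
grip_width: 0.116
grip_force: 20.0
```

The stop is reached: force jumped at TCP y ≈ 0.052, about 169 mm of travel, so d ≈ 0.21. I'll release and rise.

Request:
jog_arm --increments '[{"tx": 0,"ty": 12,"tz": 0,"wx": 0,"wy": 0,"wz": 0,"gripper": 0.05},{"tx": 0,"ty": 12,"tz": 0,"wx": 0,"wy": 0,"wz": 0,"gripper": 0.36},{"tx": 0,"ty": 12,"tz": 0,"wx": 0,"wy": 0,"wz": 0,"gripper": 0.36},{"tx": 0,"ty": 12,"tz": 0,"wx": 0,"wy": 0,"wz": 0,"gripper": 0.36},{"tx": 0,"ty": 12,"tz": 0,"wx": 0,"wy": 0,"wz": 0,"gripper": 0.36}]'

```text
time: 6.65
position: [0.5371, 0.051, 0.1384]
tool_rot: [-3.138, -0.15, 0.005]
ft_force: [-0.1, -0.2, -0.7]
grip_width: 0.314
grip_force: 0.0
```

Request:
jog_arm --increments '[{"tx": 0,"ty": 0,"tz": -20,"wx": 0,"wy": 0,"wz": 0,"gripper": 0.36},{"tx": 0,"ty": 0,"tz": -50,"wx": 0,"wy": 0,"wz": 0,"gripper": 0.36},{"tx": 0,"ty": 0,"tz": -85,"wx": 0,"wy": 0,"wz": 0,"gripper": 0.36},{"tx": -10,"ty": -35,"tz": -100,"wx": 0,"wy": 0,"wz": -0.07,"gripper": 0.5},{"tx": -20,"ty": -70,"tz": -105,"wx": 0,"wy": 0,"wz": -0.14,"gripper": 0.5}]'

```text
time: 7.07
position: [0.5134, 0.1179, 0.2473]
tool_rot: [-3.12, -0.366, -0.006]
ft_force: [1.2, 0.0, -0.9]
grip_width: 0.435
grip_force: 0.0
```

Run:
```python
from h import *
np.set_printoptions(precision=3,suppress=True)
s=ctrl.get_state();m=R.from_rotvec(s["tool_rot"]).as_matrix();print(s["position"],np.degrees(np.arctan2(m[1,0],m[0,0])),s["grip_width"],mv([.451,.290,.2]))
```

```text
[0.513 0.118 0.247] 13.375926938819429 0.4353777981582895 [ -21.037 -181.899   47.149]
```

Request:
jog_arm --increments '[{"tx": -4,"ty": -37,"tz": 0,"wx": 0,"wy": 0,"wz": -0.05,"gripper": 0.5},{"tx": -8,"ty": -75,"tz": 5,"wx": 0,"wy": 0,"wz": -0.1,"gripper": 0.5},{"tx": -12,"ty": -112,"tz": 15,"wx": 0,"wy": 0,"wz": -0.15,"gripper": 0.5},{"tx": -16,"ty": -149,"tz": 28,"wx": 0,"wy": 0,"wz": -0.19,"gripper": 0.5},{"tx": -20,"ty": -178,"tz": 45,"wx": 0,"wy": 0,"wz": -0.19,"gripper": 0.5}]'

```text
time: 7.48
position: [0.4491, 0.2904, 0.1997]
tool_rot: [-3.068, -0.67, -0.001]
ft_force: [0.4, 0.2, 0.2]
grip_width: 0.501
grip_force: 0.0
```

Request:
jog_arm --increments '[{"tx": 0,"ty": 0,"tz": 0,"wx": 0,"wy": 0,"wz": 0,"gripper": 0.5},{"tx": 0,"ty": 0,"tz": 0,"wx": 0,"wy": 0,"wz": 0,"gripper": 0.5},{"tx": 0,"ty": 0,"tz": 0,"wx": 0,"wy": 0,"wz": 0,"gripper": 0.5},{"tx": 0,"ty": 0,"tz": 0,"wx": 0,"wy": 0,"wz": 0,"gripper": 0.5},{"tx": 0,"ty": 0,"tz": 0,"wx": 0,"wy": 0,"wz": 0,"gripper": 0.5}]'

```text
time: 7.9
position: [0.4521, 0.2854, 0.1998]
tool_rot: [3.071, 0.658, 0.001]
ft_force: [-0.1, 0.1, 1.1]
grip_width: 0.503
grip_force: 0.0
```

Run:
```python
from h import *
np.set_printoptions(precision=3,suppress=True)
W=vision.get_image("wrist");s=ctrl.get_state();m=R.from_rotvec(s["tool_rot"]).as_matrix();print(s["position"],np.degrees(np.arctan2(m[1,0],m[0,0])))
for P in([.3816,.2588,.058],[.4511,.2904,.058],[.5205,.3219,.058]):print(proj(W,P))
print(vision.spot_in("wrist","tray_grip"))
cv2.imwrite("pics/f.png",W["color"])
```

```text
[0.452 0.286 0.2  ] 24.198586358451177
[251.348 250.263]
[250.597 179.943]
[249.839 100.118]
[{'bbox': [206.8, 103.9, 303.2, 250.6], 'conf': 0.93}, {'bbox': [0.0, 170.6, 116.3, 289.8], 'conf': 0.73}]
```

View pics/f.png

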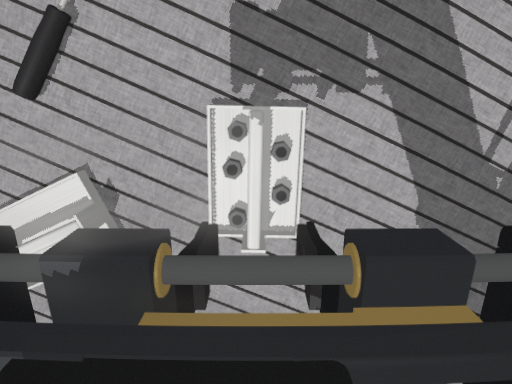

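The wrist view shows the nut tray directly ahead, its bar from (257,107) to (253,250), with all five nuts beside it. The empty tray is at (55,230). The bar lies under the TCP and needs about 2° of turn, so I'll descend.

Request:
jog_arm --increments '[{"tx": -1,"ty": 0,"tz": 25,"wx": 0,"wy": 0,"wz": 0.03,"gripper": 0.5},{"tx": -1,"ty": 0,"tz": 55,"wx": 0,"wy": 0,"wz": 0.03,"gripper": 0.5},{"tx": -1,"ty": 0,"tz": 85,"wx": 0,"wy": 0,"wz": 0.03,"gripper": 0.5},{"tx": -1,"ty": 0,"tz": 110,"wx": 0,"wy": 0,"wz": 0.03,"gripper": 0.5},{"tx": -1,"ty": 0,"tz": 125,"wx": 0,"wy": 0,"wz": 0.03,"gripper": 0.5}]'

```text
time: 8.42
position: [0.4494, 0.2846, 0.0719]
tool_rot: [3.08, 0.614, -0.005]
ft_force: [0.4, 0.2, -0.7]
grip_width: 0.499
grip_force: 0.0
```

Request:
jog_arm --increments '[{"tx": 0,"ty": 0,"tz": 12,"wx": 0,"wy": 0,"wz": 0,"gripper": 0.5},{"tx": 0,"ty": 0,"tz": 24,"wx": 0,"wy": 0,"wz": 0,"gripper": 0.5},{"tx": 0,"ty": 0,"tz": 34,"wx": 0,"wy": 0,"wz": 0,"gripper": 0.5},{"tx": 0,"ty": 0,"tz": 41,"wx": 0,"wy": 0,"wz": 0,"gripper": 0.5},{"tx": 0,"ty": 0,"tz": 41,"wx": 0,"wy": 0,"wz": 0,"gripper": 0.5}]'

```text
time: 8.83
position: [0.4498, 0.2858, 0.0324]
tool_rot: [3.08, 0.616, -0.002]
ft_force: [-0.7, -1.0, -0.3]
grip_width: 0.498
grip_force: 0.0
```

Request:
jog_arm --increments '[{"tx": 0,"ty": 0,"tz": 0,"wx": 0,"wy": 0,"wz": 0,"gripper": 0.35},{"tx": 0,"ty": 0,"tz": 0,"wx": 0,"wy": 0,"wz": 0,"gripper": 0.28},{"tx": 0,"ty": 0,"tz": 0,"wx": 0,"wy": 0,"wz": 0,"gripper": 0.22},{"tx": 0,"ty": 0,"tz": 0,"wx": 0,"wy": 0,"wz": 0,"gripper": 0.16},{"tx": 0,"ty": 0,"tz": 0,"wx": 0,"wy": 0,"wz": 0,"gripper": 0.08}]' --grip_force 35

```text
time: 9.25
position: [0.4506, 0.2864, 0.034]
tool_rot: [3.081, 0.616, 0.001]
ft_force: [0.1, -0.4, -0.2]
grip_width: 0.207
grip_force: 0.0
```

Request:
jog_arm --increments '[{"tx": 0,"ty": 0,"tz": 0,"wx": 0,"wy": 0,"wz": 0,"gripper": 0.08},{"tx": 0,"ty": 0,"tz": 0,"wx": 0,"wy": 0,"wz": 0,"gripper": 0.08},{"tx": 0,"ty": 0,"tz": 0,"wx": 0,"wy": 0,"wz": 0,"gripper": 0.08},{"tx": 0,"ty": 0,"tz": 0,"wx": 0,"wy": 0,"wz": 0,"gripper": 0.08},{"tx": 0,"ty": 0,"tz": 0,"wx": 0,"wy": 0,"wz": 0,"gripper": 0.08}]'

```text
time: 9.67
position: [0.4505, 0.2867, 0.0339]
tool_rot: [-3.08, -0.616, -0.001]
ft_force: [-0.2, 0.4, 3.8]
grip_width: 0.158
grip_force: 35.0
```

Gripped: opening 13.7 mm for a 14 mm bar. Now I lift gently.

Request:
jog_arm --increments '[{"tx": 0,"ty": 0,"tz": -4,"wx": 0,"wy": 0,"wz": 0,"gripper": 0.08},{"tx": 0,"ty": 0,"tz": -12,"wx": 0,"wy": 0,"wz": 0,"gripper": 0.08},{"tx": 0,"ty": 0,"tz": -22,"wx": 0,"wy": 0,"wz": 0,"gripper": 0.08},{"tx": 0,"ty": 0,"tz": -34,"wx": 0,"wy": 0,"wz": 0,"gripper": 0.08},{"tx": 0,"ty": 0,"tz": -48,"wx": 0,"wy": 0,"wz": 0,"gripper": 0.08}]'

```text
time: 10.08
position: [0.4498, 0.2858, 0.0821]
tool_rot: [3.08, 0.616, -0.002]
ft_force: [0.1, 0.7, -5.3]
grip_width: 0.158
grip_force: 35.0
```

Request:
jog_arm --increments '[{"tx": 0,"ty": 0,"tz": -16,"wx": 0,"wy": 0,"wz": 0,"gripper": 0.08},{"tx": 0,"ty": 0,"tz": -32,"wx": 0,"wy": 0,"wz": 0,"gripper": 0.08},{"tx": 0,"ty": 0,"tz": -48,"wx": 0,"wy": 0,"wz": 0,"gripper": 0.08},{"tx": 0,"ty": 0,"tz": -64,"wx": 0,"wy": 0,"wz": 0,"gripper": 0.08},{"tx": 0,"ty": 0,"tz": -80,"wx": 0,"wy": 0,"wz": 0,"gripper": 0.08}]'

```text
time: 10.5
position: [0.4501, 0.2862, 0.1632]
tool_rot: [3.08, 0.616, 0.001]
ft_force: [0.7, -0.1, -6.1]
grip_width: 0.158
grip_force: 35.0
```

Request:
jog_arm --increments '[{"tx": 0,"ty": 0,"tz": -16,"wx": 0,"wy": 0,"wz": 0,"gripper": 0.08},{"tx": 0,"ty": 0,"tz": -32,"wx": 0,"wy": 0,"wz": 0,"gripper": 0.08},{"tx": 0,"ty": 2,"tz": -48,"wx": 0,"wy": 0,"wz": 0.01,"gripper": 0.08},{"tx": 0,"ty": 8,"tz": -64,"wx": 0,"wy": 0,"wz": 0.03,"gripper": 0.08},{"tx": 1,"ty": 18,"tz": -80,"wx": 0,"wy": 0,"wz": 0.05,"gripper": 0.08}]'

```text
time: 10.92
position: [0.457, 0.2711, 0.2433]
tool_rot: [-3.094, -0.542, -0.001]
ft_force: [0.2, -0.1, -5.0]
grip_width: 0.157
grip_force: 35.0
```

Run:
```python
from h import *
np.set_printoptions(precision=3,suppress=True)
s=ctrl.get_state();m=R.from_rotvec(s["tool_rot"]).as_matrix();print(s["position"],np.degrees(np.arctan2(m[1,0],m[0,0])),s["ft_force"],s["torque"],s["grip_width"],mv([.5527,-.107,.255]))
D=vision.get_image("side");cv2.imwrite("pics/g.png",cv2.resize(D["color"][100:300,180:440],(780,600)))
```

```text
[0.457 0.271 0.243] 19.859807780814528 [ 0.246 -0.096 -4.965] [ 0.044 -0.072 -0.01 ] 0.1569610851500172 [-38.397 388.136 -11.872]
```

View pics/g.png

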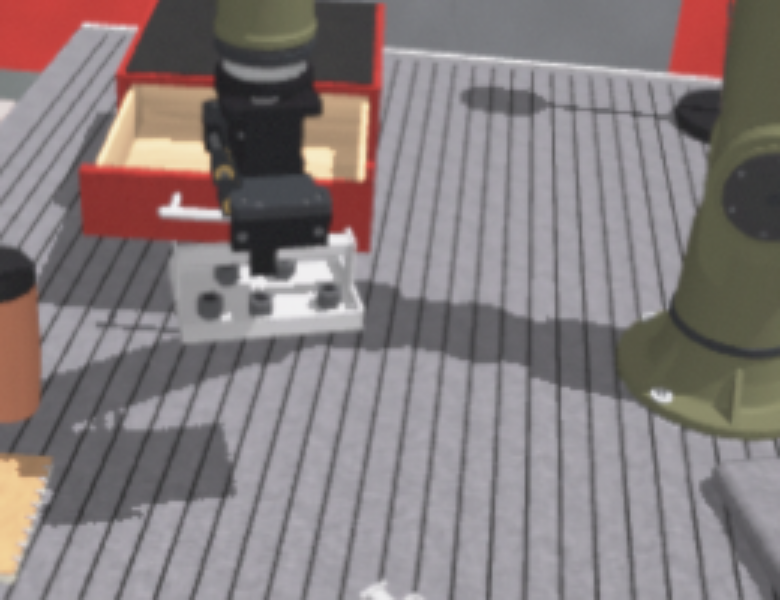

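The tray hangs level with all five nuts in it at (210-330, 265-310). I carry it over to the drawer.

Request:
jog_arm --increments '[{"tx": -1,"ty": 14,"tz": -5,"wx": 0,"wy": 0,"wz": 0.02,"gripper": 0.08},{"tx": -3,"ty": 30,"tz": -10,"wx": 0,"wy": 0,"wz": 0.05,"gripper": 0.08},{"tx": -5,"ty": 48,"tz": -14,"wx": 0,"wy": 0,"wz": 0.08,"gripper": 0.08},{"tx": -7,"ty": 68,"tz": -17,"wx": 0,"wy": 0,"wz": 0.11,"gripper": 0.08},{"tx": -9,"ty": 90,"tz": -18,"wx": 0,"wy": 0,"wz": 0.14,"gripper": 0.08}]'

```text
time: 11.38
position: [0.4803, 0.1799, 0.2596]
tool_rot: [3.125, 0.316, -0.0]
ft_force: [1.0, -0.3, -4.6]
grip_width: 0.155
grip_force: 35.0
```

Run:
```python
from h import *
np.set_printoptions(precision=3,suppress=True)
s=ctrl.get_state();m=R.from_rotvec(s["tool_rot"]).as_matrix();print(s["position"],np.degrees(np.arctan2(m[1,0],m[0,0])),mv([.5527,-.107,.255]))
```

```text
[0.48 0.18 0.26] 11.53619952436977 [ 13.567 295.616   4.706]
```

Request:
jog_arm --increments '[{"tx": 1,"ty": 24,"tz": 0,"wx": 0,"wy": 0,"wz": 0.03,"gripper": 0.08},{"tx": 2,"ty": 50,"tz": 0,"wx": 0,"wy": 0,"wz": 0.06,"gripper": 0.08},{"tx": 4,"ty": 78,"tz": 0,"wx": 0,"wy": 0,"wz": 0.08,"gripper": 0.08},{"tx": 6,"ty": 106,"tz": 0,"wx": 0,"wy": 0,"wz": 0.1,"gripper": 0.08},{"tx": 7,"ty": 134,"tz": 0,"wx": 0,"wy": 0,"wz": 0.11,"gripper": 0.08}]'

```text
time: 11.8
position: [0.514, 0.0489, 0.259]
tool_rot: [3.138, 0.142, -0.002]
ft_force: [0.7, 0.4, -5.6]
grip_width: 0.157
grip_force: 35.0
```

Request:
jog_arm --increments '[{"tx": 4,"ty": 28,"tz": 0,"wx": 0,"wy": 0,"wz": 0,"gripper": 0.08},{"tx": 8,"ty": 56,"tz": 0,"wx": 0,"wy": 0,"wz": 0,"gripper": 0.08},{"tx": 12,"ty": 84,"tz": 0,"wx": 0,"wy": 0,"wz": 0,"gripper": 0.08},{"tx": 16,"ty": 110,"tz": 0,"wx": 0,"wy": 0,"wz": 0,"gripper": 0.08},{"tx": 20,"ty": 130,"tz": 0,"wx": 0,"wy": 0,"wz": 0,"gripper": 0.08}]'

```text
time: 12.22
position: [0.5454, -0.0805, 0.2587]
tool_rot: [3.137, 0.139, -0.003]
ft_force: [-0.4, -0.4, -5.2]
grip_width: 0.157
grip_force: 35.0
```

Run:
```python
from h import *
np.set_printoptions(precision=3,suppress=True)
s=ctrl.get_state();m=R.from_rotvec(s["tool_rot"]).as_matrix();print(s["position"],np.degrees(np.arctan2(m[1,0],m[0,0])),mv([.5527,-.107,.255]))
```

```text
[ 0.545 -0.081  0.259] 5.078172623636412 [ 4.902 26.992  3.725]
```

Request:
jog_arm --increments '[{"tx": 3,"ty": 12,"tz": 0,"wx": 0,"wy": 0,"wz": 0,"gripper": 0.08},{"tx": 5,"ty": 22,"tz": 0,"wx": 0,"wy": 0,"wz": 0,"gripper": 0.08},{"tx": 5,"ty": 27,"tz": 0,"wx": 0,"wy": 0,"wz": 0,"gripper": 0.08},{"tx": 5,"ty": 27,"tz": 0,"wx": 0,"wy": 0,"wz": 0,"gripper": 0.08},{"tx": 5,"ty": 27,"tz": 0,"wx": 0,"wy": 0,"wz": 0,"gripper": 0.08}]'

```text
time: 12.63
position: [0.5537, -0.1002, 0.2594]
tool_rot: [-3.137, -0.151, 0.001]
ft_force: [-0.2, 1.3, -5.3]
grip_width: 0.158
grip_force: 35.0
```

Run:
```python
from h import *
np.set_printoptions(precision=3,suppress=True)
s=ctrl.get_state();print(s["position"])
S=vision.get_image("scene");D=vision.get_image("side")
# predicted opening corners of drawer at wall top (green) and the tray's outline projected at its target (blue)
th=np.radians(5.3);x=np.array([np.sin(th),-np.cos(th)]);y=np.array([np.cos(th),np.sin(th)]);c=np.array([.555,-.132])
def poly(im,pts):
    q=np.array([proj(im,p) for p in pts]);return q
for im,n in((S,0),(D,1)):
    I=im["color"].copy();I=cv2.resize(I,None,fx=3,fy=3)
    for (x0,x1,y0,y1,z,col) in((-.1275,.077,-.139,.139,.172,(0,255,0)),(-.1275,.077,-.139,.139,.107,(0,255,255)),(-.0775,.0275,-.075,.075,.107,(255,0,0))):
        q=poly(im,[np.r_[c+a*x+b*y,z] for a,b in((x0,y0),(x1,y0),(x1,y1),(x0,y1))])
        cv2.polylines(I,[np.int32(q*3+1)],True,col,1)
    if n==0:A=I[170*3:170*3+420,110*3:110*3+400]
    else:B=I[85*3:85*3+420,205*3:205*3+400]
cv2.imwrite("pics/h.png",np.hstack([A,B]))
```

```text
[ 0.554 -0.1    0.259]
```

View pics/h.png

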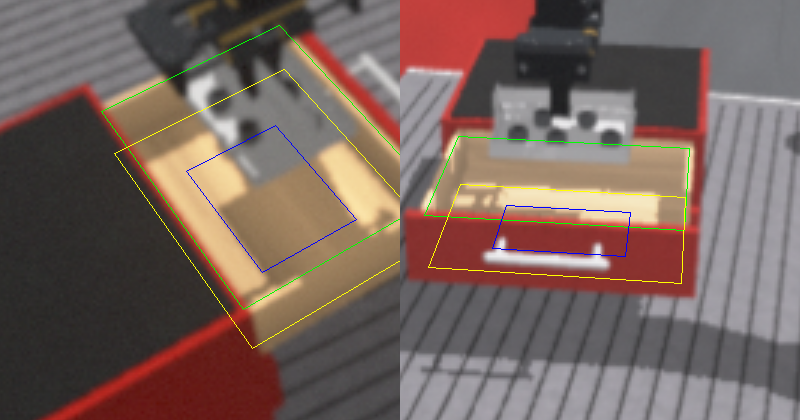

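The green outline (predicted wall top) fits the drawer opening. The tray is level with its nuts, and its predicted footprint (blue) sits well inside. I lower it.

Request:
jog_arm --increments '[{"tx": 0,"ty": 2,"tz": 6,"wx": 0,"wy": 0,"wz": 0,"gripper": 0.08},{"tx": 0,"ty": 4,"tz": 18,"wx": 0,"wy": 0,"wz": 0,"gripper": 0.08},{"tx": 0,"ty": 4,"tz": 32,"wx": 0,"wy": 0,"wz": 0,"gripper": 0.08},{"tx": 0,"ty": 4,"tz": 46,"wx": 0,"wy": 0,"wz": 0,"gripper": 0.08},{"tx": 0,"ty": 4,"tz": 60,"wx": 0,"wy": 0,"wz": 0,"gripper": 0.08}]'

```text
time: 13.15
position: [0.5537, -0.1052, 0.1977]
tool_rot: [-3.138, -0.15, 0.002]
ft_force: [-0.5, -1.1, -4.5]
grip_width: 0.157
grip_force: 35.0
```

Request:
jog_arm --increments '[{"tx": 0,"ty": 0,"tz": 13,"wx": 0,"wy": 0,"wz": 0,"gripper": 0.08},{"tx": 0,"ty": 0,"tz": 24,"wx": 0,"wy": 0,"wz": 0,"gripper": 0.08},{"tx": 0,"ty": 0,"tz": 34,"wx": 0,"wy": 0,"wz": 0,"gripper": 0.08},{"tx": 0,"ty": 0,"tz": 42,"wx": 0,"wy": 0,"wz": 0,"gripper": 0.08},{"tx": 0,"ty": 0,"tz": 47,"wx": 0,"wy": 0,"wz": 0,"gripper": 0.08}]'

```text
time: 13.57
position: [0.5539, -0.1053, 0.1513]
tool_rot: [-3.138, -0.149, 0.002]
ft_force: [-0.8, -1.1, -4.9]
grip_width: 0.159
grip_force: 35.0
```

Request:
jog_arm --increments '[{"tx": 0,"ty": 0,"tz": 2,"wx": 0,"wy": 0,"wz": 0,"gripper": 0.08},{"tx": 0,"ty": 0,"tz": 4,"wx": 0,"wy": 0,"wz": 0,"gripper": 0.08},{"tx": 0,"ty": 0,"tz": 6,"wx": 0,"wy": 0,"wz": 0,"gripper": 0.08},{"tx": 0,"ty": 0,"tz": 8,"wx": 0,"wy": 0,"wz": 0,"gripper": 0.08},{"tx": 0,"ty": 0,"tz": 8,"wx": 0,"wy": 0,"wz": 0,"gripper": 0.08}]'

```text
time: 13.98
position: [0.5544, -0.1054, 0.1446]
tool_rot: [3.138, 0.149, 0.0]
ft_force: [-1.3, 1.2, -5.1]
grip_width: 0.154
grip_force: 35.0
```

Request:
jog_arm --increments '[{"tx": 0,"ty": 0,"tz": 1,"wx": 0,"wy": 0,"wz": 0,"gripper": 0.08},{"tx": 0,"ty": 0,"tz": 2,"wx": 0,"wy": 0,"wz": 0,"gripper": 0.08},{"tx": 0,"ty": 0,"tz": 3,"wx": 0,"wy": 0,"wz": 0,"gripper": 0.08},{"tx": 0,"ty": 0,"tz": 4,"wx": 0,"wy": 0,"wz": 0,"gripper": 0.08},{"tx": 0,"ty": 0,"tz": 4,"wx": 0,"wy": 0,"wz": 0,"gripper": 0.08}]'

```text
time: 14.4
position: [0.5544, -0.1054, 0.141]
tool_rot: [3.138, 0.149, 0.0]
ft_force: [-0.7, 0.4, -2.1]
grip_width: 0.155
grip_force: 35.0
```

Contact has begun: the load fell from 5 N to 2 N. One more millimetre, then I let go slowly.

Request:
jog_arm --increments '[{"tx": 0,"ty": 0,"tz": 1,"wx": 0,"wy": 0,"wz": 0,"gripper": 0.08},{"tx": 0,"ty": 0,"tz": 1,"wx": 0,"wy": 0,"wz": 0,"gripper": 0.08},{"tx": 0,"ty": 0,"tz": 1,"wx": 0,"wy": 0,"wz": 0,"gripper": 0.18},{"tx": 0,"ty": 0,"tz": 1,"wx": 0,"wy": 0,"wz": 0,"gripper": 0.24},{"tx": 0,"ty": 0,"tz": 1,"wx": 0,"wy": 0,"wz": 0,"gripper": 0.32}]'

```text
time: 14.82
position: [0.555, -0.1055, 0.1399]
tool_rot: [3.138, 0.149, 0.003]
ft_force: [0.3, 0.4, -0.5]
grip_width: 0.249
grip_force: 0.0
```

Request:
jog_arm --increments '[{"tx": 0,"ty": 0,"tz": 0,"wx": 0,"wy": 0,"wz": 0,"gripper": 0.4},{"tx": 0,"ty": 0,"tz": 0,"wx": 0,"wy": 0,"wz": 0,"gripper": 0.4},{"tx": 0,"ty": 0,"tz": 0,"wx": 0,"wy": 0,"wz": 0,"gripper": 0.4},{"tx": 0,"ty": 0,"tz": 0,"wx": 0,"wy": 0,"wz": 0,"gripper": 0.4},{"tx": 0,"ty": 0,"tz": 0,"wx": 0,"wy": 0,"wz": 0,"gripper": 0.4}]'

```text
time: 15.23
position: [0.5544, -0.1054, 0.1395]
tool_rot: [3.138, 0.149, 0.0]
ft_force: [-0.2, 1.1, -0.1]
grip_width: 0.396
grip_force: 0.0
```

Request:
jog_arm --increments '[{"tx": 0,"ty": 0,"tz": -10,"wx": 0,"wy": 0,"wz": 0,"gripper": 0.4},{"tx": 0,"ty": 0,"tz": -25,"wx": 0,"wy": 0,"wz": 0,"gripper": 0.4},{"tx": 0,"ty": 0,"tz": -50,"wx": 0,"wy": 0,"wz": 0,"gripper": 0.4},{"tx": 0,"ty": 0,"tz": -85,"wx": 0,"wy": 0,"wz": 0,"gripper": 0.4},{"tx": 0,"ty": 0,"tz": -115,"wx": 0,"wy": 0,"wz": 0,"gripper": 0.3}]'

```text
time: 15.65
position: [0.5543, -0.1052, 0.2569]
tool_rot: [3.138, 0.149, 0.001]
ft_force: [0.4, -0.1, 0.5]
grip_width: 0.374
grip_force: 0.0
```

Run:
```python
from h import *
np.set_printoptions(precision=3,suppress=True)
s=ctrl.get_state();print(s["position"],mv([.536,.13,.255]))
W=vision.get_image("wrist");D=vision.get_image("side");print(vision.spot_in("side","tray_grip"))
cv2.imwrite("pics/i.png",np.hstack([cv2.resize(W["color"],(400,300)),cv2.resize(D["color"][95:215,210:370],(400,300))]))
```

```text
[ 0.554 -0.105  0.257] [   4.133 -235.901    1.842]
[{'bbox': [236.6, 145.9, 283.0, 157.1], 'conf': 0.96}, {'bbox': [284.9, 293.1, 363.1, 360.6], 'conf': 0.77}]
```

View pics/i.png

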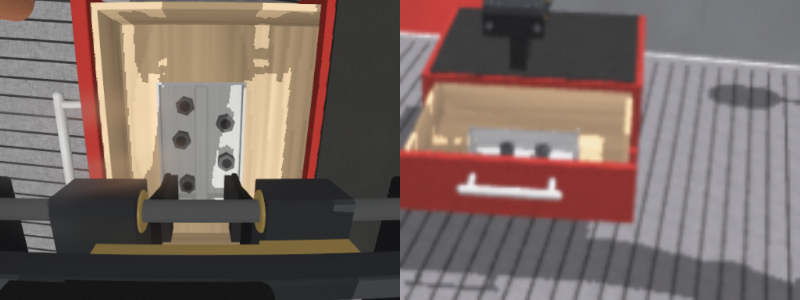

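The tray stands flat in the drawer with all five nuts visible in it: (185,105), (225,122), (180,140), (226,162), (187,184). The drawer is still open. I go round in front of the handle with the fingers shut.

Request:
jog_arm --increments '[{"tx": 0,"ty": -40,"tz": 0,"wx": 0,"wy": 0,"wz": 0,"gripper": 0.02},{"tx": 1,"ty": -80,"tz": 0,"wx": 0,"wy": 0,"wz": 0,"gripper": 0.02},{"tx": 2,"ty": -120,"tz": 0,"wx": 0,"wy": 0,"wz": 0,"gripper": 0.02},{"tx": 3,"ty": -160,"tz": 0,"wx": 0,"wy": 0,"wz": 0,"gripper": 0.02},{"tx": 3,"ty": -200,"tz": 0,"wx": 0,"wy": 0,"wz": 0,"gripper": 0.02}]'

```text
time: 16.22
position: [0.5374, 0.0956, 0.2538]
tool_rot: [3.138, 0.148, -0.002]
ft_force: [1.5, 0.2, -0.5]
grip_width: 0.049
grip_force: 0.0
```

Request:
jog_arm --increments '[{"tx": 0,"ty": -2,"tz": 15,"wx": 0,"wy": 0,"wz": 0,"gripper": 0.02},{"tx": 0,"ty": -2,"tz": 50,"wx": 0,"wy": 0,"wz": 0,"gripper": 0.02},{"tx": 0,"ty": -2,"tz": 85,"wx": 0,"wy": 0,"wz": 0,"gripper": 0.02},{"tx": 0,"ty": -2,"tz": 114,"wx": 0,"wy": 0,"wz": 0,"gripper": 0.02},{"tx": 0,"ty": -2,"tz": 114,"wx": 0,"wy": 0,"wz": 0,"gripper": 0.02}]'

```text
time: 16.63
position: [0.533, 0.0948, 0.1338]
tool_rot: [3.137, 0.149, -0.02]
ft_force: [-1.0, -2.0, -0.6]
grip_width: 0.024
grip_force: 0.0
```

Request:
jog_arm --increments '[{"tx": 0,"ty": 6,"tz": 0,"wx": 0,"wy": 0,"wz": 0,"gripper": 0.02},{"tx": 0,"ty": 12,"tz": 0,"wx": 0,"wy": 0,"wz": 0,"gripper": 0.02},{"tx": 0,"ty": 18,"tz": 0,"wx": 0,"wy": 0,"wz": 0,"gripper": 0.02},{"tx": 0,"ty": 26,"tz": 0,"wx": 0,"wy": 0,"wz": 0,"gripper": 0.02},{"tx": 0,"ty": 36,"tz": 0,"wx": 0,"wy": 0,"wz": 0,"gripper": 0.02}]'

```text
time: 17.05
position: [0.5427, 0.06, 0.1422]
tool_rot: [-3.137, -0.149, -0.005]
ft_force: [0.9, 3.5, 1.6]
grip_width: 0.021
grip_force: 0.9
```

Pushing at about 3.5 N, so I continue.

Request:
jog_arm --increments '[{"tx": 0,"ty": 12,"tz": 0,"wx": 0,"wy": 0,"wz": 0,"gripper": 0.02},{"tx": 0,"ty": 24,"tz": 0,"wx": 0,"wy": 0,"wz": 0,"gripper": 0.02},{"tx": 0,"ty": 36,"tz": 0,"wx": 0,"wy": 0,"wz": 0,"gripper": 0.02},{"tx": 0,"ty": 48,"tz": 0,"wx": 0,"wy": 0,"wz": 0,"gripper": 0.02},{"tx": 0,"ty": 60,"tz": 0,"wx": 0,"wy": 0,"wz": 0,"gripper": 0.02}]'

```text
time: 17.47
position: [0.5474, -0.0012, 0.1406]
tool_rot: [3.138, 0.148, -0.0]
ft_force: [0.2, 0.8, 1.1]
grip_width: 0.023
grip_force: 0.8
```

Request:
jog_arm --increments '[{"tx": 0,"ty": 12,"tz": 0,"wx": 0,"wy": 0,"wz": 0,"gripper": 0.02},{"tx": 0,"ty": 24,"tz": 0,"wx": 0,"wy": 0,"wz": 0,"gripper": 0.02},{"tx": 0,"ty": 36,"tz": 0,"wx": 0,"wy": 0,"wz": 0,"gripper": 0.02},{"tx": 0,"ty": 48,"tz": 0,"wx": 0,"wy": 0,"wz": 0,"gripper": 0.02},{"tx": 0,"ty": 60,"tz": 0,"wx": 0,"wy": 0,"wz": 0,"gripper": 0.02}]'

```text
time: 17.88
position: [0.5527, -0.0605, 0.1403]
tool_rot: [3.138, 0.149, -0.001]
ft_force: [-0.7, 0.9, 0.6]
grip_width: 0.021
grip_force: 0.8
```

Request:
jog_arm --increments '[{"tx": 0,"ty": 12,"tz": 0,"wx": 0,"wy": 0,"wz": 0,"gripper": 0.02},{"tx": 0,"ty": 24,"tz": 0,"wx": 0,"wy": 0,"wz": 0,"gripper": 0.02},{"tx": 0,"ty": 35,"tz": 0,"wx": 0,"wy": 0,"wz": 0,"gripper": 0.02},{"tx": 0,"ty": 45,"tz": 0,"wx": 0,"wy": 0,"wz": 0,"gripper": 0.02},{"tx": 0,"ty": 54,"tz": 0,"wx": 0,"wy": 0,"wz": 0,"gripper": 0.02}]'

```text
time: 18.3
position: [0.5578, -0.1144, 0.1403]
tool_rot: [3.138, 0.148, -0.001]
ft_force: [-1.1, 0.9, 0.5]
grip_width: 0.017
grip_force: 0.7
```

Request:
jog_arm --increments '[{"tx": 0,"ty": 5,"tz": 0,"wx": 0,"wy": 0,"wz": 0,"gripper": 0.02},{"tx": 0,"ty": 10,"tz": 0,"wx": 0,"wy": 0,"wz": 0,"gripper": 0.02},{"tx": 0,"ty": 14,"tz": 0,"wx": 0,"wy": 0,"wz": 0,"gripper": 0.02},{"tx": 0,"ty": 18,"tz": 0,"wx": 0,"wy": 0,"wz": 0,"gripper": 0.02},{"tx": 0,"ty": 21,"tz": 0,"wx": 0,"wy": 0,"wz": 0,"gripper": 0.02}]'

```text
time: 18.72
position: [0.5601, -0.1341, 0.1404]
tool_rot: [3.138, 0.15, -0.0]
ft_force: [-1.6, -0.2, -0.9]
grip_width: 0.019
grip_force: 0.6
```

Request:
jog_arm --increments '[{"tx": 0,"ty": 2,"tz": 0,"wx": 0,"wy": 0,"wz": 0,"gripper": 0.02},{"tx": 0,"ty": 4,"tz": 0,"wx": 0,"wy": 0,"wz": 0,"gripper": 0.02},{"tx": 0,"ty": 6,"tz": 0,"wx": 0,"wy": 0,"wz": 0,"gripper": 0.02},{"tx": 0,"ty": 8,"tz": 0,"wx": 0,"wy": 0,"wz": 0,"gripper": 0.02},{"tx": 0,"ty": 10,"tz": 0,"wx": 0,"wy": 0,"wz": 0,"gripper": 0.02}]'

```text
time: 19.13
position: [0.561, -0.1439, 0.1405]
tool_rot: [3.138, 0.149, 0.0]
ft_force: [0.1, 1.4, -1.9]
grip_width: 0.022
grip_force: 0.5
```

Request:
jog_arm --increments '[{"tx": 0,"ty": 2,"tz": 0,"wx": 0,"wy": 0,"wz": 0,"gripper": 0.02},{"tx": 0,"ty": 4,"tz": 0,"wx": 0,"wy": 0,"wz": 0,"gripper": 0.02},{"tx": 0,"ty": 6,"tz": 0,"wx": 0,"wy": 0,"wz": 0,"gripper": 0.02},{"tx": 0,"ty": 8,"tz": 0,"wx": 0,"wy": 0,"wz": 0,"gripper": 0.02},{"tx": 0,"ty": 8,"tz": 0,"wx": 0,"wy": 0,"wz": 0,"gripper": 0.02}]'

```text
time: 19.55
position: [0.5611, -0.145, 0.1405]
tool_rot: [-3.129, -0.155, 0.004]
ft_force: [-4.9, 13.0, 3.9]
grip_width: 0.023
grip_force: 6.5
```

The force rises to 13 N at y = -0.145, which is the shut stop. I back away and check.

Request:
jog_arm --increments '[{"tx": 0,"ty": -5,"tz": 0,"wx": 0,"wy": 0,"wz": 0,"gripper": 0.02},{"tx": 0,"ty": -20,"tz": 0,"wx": 0,"wy": 0,"wz": 0,"gripper": 0.02},{"tx": 0,"ty": -45,"tz": 0,"wx": 0,"wy": 0,"wz": 0,"gripper": 0.02},{"tx": 0,"ty": -80,"tz": 0,"wx": 0,"wy": 0,"wz": 0,"gripper": 0.02},{"tx": 0,"ty": -110,"tz": -30,"wx": 0,"wy": 0,"wz": 0,"gripper": 0.02}]'

```text
time: 19.97
position: [0.5476, -0.0415, 0.1653]
tool_rot: [-3.137, -0.147, 0.014]
ft_force: [-0.9, -0.1, 0.4]
grip_width: 0.018
grip_force: 0.0
```

Request:
jog_arm --increments '[{"tx": 0,"ty": 0,"tz": -30,"wx": 0,"wy": 0,"wz": 0,"gripper": 0.02},{"tx": 0,"ty": 0,"tz": -60,"wx": 0,"wy": 0,"wz": 0,"gripper": 0.02},{"tx": 0,"ty": 0,"tz": -60,"wx": 0,"wy": 0,"wz": 0,"gripper": 0.02},{"tx": 0,"ty": 0,"tz": -60,"wx": 0,"wy": 0,"wz": 0,"gripper": 0.02},{"tx": 0,"ty": 0,"tz": -60,"wx": 0,"wy": 0,"wz": 0,"gripper": 0.02}]'

```text
time: 20.38
position: [0.5513, -0.0432, 0.2298]
tool_rot: [3.137, 0.148, 0.001]
ft_force: [0.1, 0.2, -0.1]
grip_width: 0.021
grip_force: 0.0
```

Run:
```python
from h import *
S=vision.get_image("scene");W=vision.get_image("wrist")
cv2.imwrite("pics/j.png",np.hstack([cv2.resize(S["color"][160:310,60:260],(400,300)),cv2.resize(W["color"],(400,300))]))
```

```text
(no output)
```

View pics/j.png

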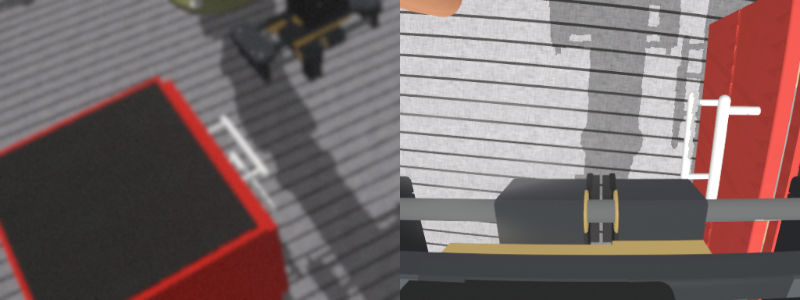

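The drawer front is flush with the chest (left panel, edge at (215,150)), both handles line up, and the arm is clear. I'm handing the job in.

```bash
python3 -c "
from bench import ctrl
print(ctrl.close_job())"
```

```text
the job is handed in; nothing more can be done
None
```

The job is handed in (no verdict was returned): the tray stood flat on the drawer floor with all five nuts in it, the drawer was pushed to its shut stop and looked flush, and the arm was clear and had not gone near the mug, notebook or screwdriver.

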